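# Lock the cam-arm coupling onto the water tank

### The arm

A 6-joint arm with a two-finger parallel gripper is mounted at the origin on a cart in front of the work surface, level with it; the furniture and walls round the work are solid. World frame = base frame: x ahead of the robot, y to its left, z up, the work surface at z = 0. Lengths are in m, angles in degrees, forces in N, time in s.
With the tool pointing down it reaches from about 0.2 to 0.875 m from the base axis. Payload 3.4 kg.
Tool frame: the origin (TCP) lies at the very end of the fingers, on their centre line; the grasp point (between the pads) lies 19 mm behind it; z points along the fingers, y is the line along which they close (so a half turn about z gives the same grasp; the last joint's range is limited). The gripper opens to 94 mm and grips with 3 to 60 N. Pads are 16 mm wide; open, the fingers measure 119 mm over their backs; the gripper's body (75 mm by 177 mm) begins 78 mm behind the grasp point.
Start: joints at [-72.708, 15.808, 86.224, -0, 77.962, -6.933], TCP at [0.236, -0.524, 0.205] pointing down, gripper open.
Joint ranges: [-165.64, 165.64], [-43.16, 119.46], [12.63, 154.43], [-67.54, 247.53], [6.08, 155.33], [-154.97, 154.97]. Speed limits (degrees/s): [147.25, 147.25, 180, 180, 180, 180].

### API

Orientations are given as a 3x3 rotation matrix whose columns are the frame's x, y, z axes.
In Python, from plant import robot gives the robot as it stands.
- The arm moves only by the tool apply_moves, never from a script. Its argument "moves" is one flat list of numbers, 4 for each row, row after row: the shift along the tool's x, y, z in units of 25 mm (1.0 is 25 mm), then the turn about the tool's z in degrees. In form: [x, y, z, spin, x, y, z, spin, ...]. A call has 1 to 5 rows; each row shifts and turns the commanded pose from where the row before left it, along the tool's axes as they then stand; what a row does not reach is not made up. A row lasts 1/8 s, in which the tool goes at most 62.5 mm and 10.7 degrees, less where a joint would pass 70% of its speed; a pose out of reach is approached as far as the arm can. A call is refused whole if a number of a shift passes 1 or a number of a turn 10.7, either way. A call with a gripper value outside its range is refused whole. "fingers" is the closure, from 0 (fully open) to 1 (shut), set as the call begins (left out, the last holds). The fingers move at their own pace and stop on an object; "squeeze" is the grip in N (left out, the last holds). Time passes only in rows, so rows that do not move let the fingers close. It gives the time, the measured TCP pose, the force, the opening and the grip force at its end, in the units of the state.
- robot.observe(): the state, without advancing time (a new reading comes with each control period).
- robot.get_image(name): name is "scene" or "top" or "wrist"; returns a dict with "image" (384x512x3 uint8, blue, green, red), "fx", "fy", "cx", "cy" (pixels), "rvec" (rotation vector, rad) and "tvec" (3), from world to camera coordinates, as OpenCV has them. Camera axes: x right, y down, z forward; pixel columns grow to the right and rows downward; lengths in m; the calibration is good to about 2 mm. A picture is of the moment at which its call begins. There is no depth.
- robot.job_done(): hands the job in; it is judged then, once.
Trained networks look in the newest picture that a camera, given by its name, has taken for a name from the list of things; names that differ only in an ending like _2 or _b are one class to them, and where a whole thing is asked for, a point or a joint stands for the part that bears it (a point fixed in the world has none). Each returns a list of dicts, best first, with "score" (0 to 1); they miss things now and then, are a little off and sometimes report something else, mostly with a low value. They report only what shows in the picture. A call takes as long as a camera call.
- robot.spot_in(target, camera): "rect" ([left, top, right, bottom] in pixels, round what is visible of it).
- robot.trace(target, camera): "pixels" (384x512 bool, what is visible of it) and "rect" ([left, top, right, bottom] in pixels, round what is visible of it).
The state is a dict: "time_s": time; "joint_positions": joint angles; "qd": joint speeds; "joint_torque": joint torques, N m; "eef_pos": TCP position; "orientation": TCP orientation; "force": force on the tool from outside, world axes, zero at the start; "ft_torque": the same for the moment, N m; "opening": opening from 0.0 (shut) to 1.0 (fully open); "grip_force": force on a finger pad.
Only numpy, scipy, OpenCV 4.12 (cv2) and the standard library are available. Lean on these libraries where they do the work, as an engineer would, in place of code of your own. Each camera call takes 0.05 s, during which the arm holds its last target. There are 200 camera calls.

### The job

Close the little steel water tank: take the metal coupling with the two red cam arms (not the black screw cap), keep it upright, carry it clear of the blue bin, and push it fully home over the brass grooved adaptor on top of the tank while both arms are still up. Then swing the two red arms down one after the other, each to its stop, and let go, leaving the coupling level and fully seated.

Things in the scene. Friction and masses are not known exactly. Their poses are not given: they have to be found in the camera images.
- coupling: Loose aluminium camlock coupling, 0.45 kg, standing on its open end: sleeve dia 68, height 48, bore dia 52, 42 deep; on top a solid tail to grasp, dia 31, 46 to 98 mm above the origin. Origin: centre of the open lower rim, z up along the tail. Red cam arms on its +y and -y sides, so close the fingers along its x. (A like black ribbed cap with grey tail and no arms is not wanted.)
- adaptor_seat (a point): Centre of the flat flange (dia 80, z up, 100 mm above the worktop) on the neck of the fixed steel tank (dia 110, shoulder 56 to 72 high), left of the fixed blue bin (280 across, 270 high, centred 0.57 m straight ahead of the robot). Brass adaptor 40 mm high on it: dia 47, top cone to dia 28. The coupling fits over it with 2.5 mm play, turned any way; home: rim on the flange, its origin here.
- cam_a (a joint): Red arm on the coupling's +y side: hinge at (0, 37, 18) mm in its frame, along its x; bar 18 wide, 7 thick, reaching 62 from the hinge. rad: 0 open, 45 deg above level (starts 0 to 0.2); 0.785 level; 1.48 stop, 40 deg below level. Stays where left, about 2 N to move. Shut fingertips pressed straight down 68 mm from the coupling's axis, to 4 to 8 mm above the flange level, shut it.
- cam_b (a joint): Red arm on the coupling's -y side, the mirror image of cam_a: hinge at (0, -37, 18) mm, same size, same values (0 open and rising at 45 degrees, 0.785 level, 1.48 shut at its stop), same way to press it down.

How it is judged:
By the outcome, as a careful person would: the job done as asked, in the order asked, and still so for the second after the job is handed in, with the robot touching nothing.
It also fails if it takes over 64 s, if anything falls off the work surface, if the arm or the gripper's body presses on something with over 40 N, if the wrist force passes 120 N, or if a joint passes its speed limit or range.

## Working session

There is one attempt and no reset: what is moved stays moved. The work goes in short steps, Python scripts to look and compute and a tool call to move; the robot and the scene stay as the last step left them, time stands still between calls to the robot, and variables do not carry over. Pictures are saved under pics/ and viewed, at most 10 in all, crops included, and the job is handed in when it is done.

Besides the shell and the picture viewer there is one more tool, called after "Emit:" as name(argument=value, ...) on one line, values as JSON. apply_moves: Moves the arm, as the interface text tells. Its arguments: {"type":"object","properties":{"moves":{"type":"array"},"fingers":{"type":"number"},"squeeze":{"type":"number"}},"required":["moves"]}

```bash
mkdir -p pics; ls; cat > h.py <<'E'
import numpy as np, cv2
from plant import robot
def cam(n):
    d=robot.get_image(n); R=cv2.Rodrigues(np.array(d["rvec"],float))[0]; t=np.array(d["tvec"],float).ravel()
    return d,R,t
def ray(c,u,v):
    d,R,t=c; p=np.array([(u-d["cx"])/d["fx"],(v-d["cy"])/d["fy"],1.]); return -R.T@t, R.T@p
def onz(c,u,v,z):
    o,r=ray(c,u,v); return o+r*(z-o[2])/r[2]
def proj(c,P):
    d,R,t=c; q=R@np.asarray(P,float)+t; return np.array([d["fx"]*q[0]/q[2]+d["cx"],d["fy"]*q[1]/q[2]+d["cy"]])
E
python3 - <<'E'
from h import *
ims=[]
for n in ["scene","top","wrist"]:
    c=cam(n); ims.append(c[0]["image"]); print(n,c[0]["fx"],"campos",(-c[1].T@c[2]).round(3),"fwd",c[1][2].round(2))
    for t in ["coupling","cam_a","adaptor_seat"]:
        try:
            for r in robot.trace(t,n)[:4]:
                v,u=np.nonzero(r["pixels"]); print(t,round(r["score"],2),np.round(r["rect"]),len(u),u.mean().round(1),v.mean().round(1))
        except Exception as e: print(t,e)
cv2.imwrite("pics/scene.png",ims[0]);cv2.imwrite("pics/top.png",ims[1]);cv2.imwrite("pics/wrist.png",ims[2])
print(robot.observe())
E
```

```text
pics
scene 458.149531729912 campos [-0.098  1.036  0.639] fwd [ 0.42 -0.81 -0.41]
coupling 0.88 [256. 174. 297. 207.] 632 277.9 192.2
cam_a 0.51 [290. 177. 295. 193.] 67 292.5 185.4
adaptor_seat 0.67 [166. 237. 223. 308.] 2720 191.5 275.6
top 479.36490855517854 campos [ 0.143 -0.05   1.728] fwd [ 0.2   0.01 -0.98]
coupling 0.62 [294. 186. 339. 209.] 532 315.9 199.8
cam_a 0.59 [323. 206. 344. 210.] 76 332.4 207.1
adaptor_seat 0.78 [146. 180. 181. 211.] 874 164.3 194.1
wrist 329.6335337414025 campos [ 0.301 -0.494  0.384] fwd [-0.23 -0.1  -0.97]
{'time_s': 0.6, 'joint_positions': array([-7.27070662e+01,  1.58063913e+01,  8.62249168e+01,  3.94204832e-04,
        7.79609890e+01, -6.93182344e+00]), 'qd': array([-0.03423364, -0.0185012 ,  0.0011586 , -0.04916464, -0.0131805 ,
       -0.12032815]), 'joint_torque': array([-6.92169815e-04, -4.04209292e+01, -2.37393630e+01,  7.01087317e-02,
        2.50379601e-02, -1.76431558e-05]), 'eef_pos': array([ 0.23595017, -0.52440124,  0.20550463]), 'orientation': array([[ 9.11943494e-01,  4.10315806e-01,  4.63880358e-05],
       [ 4.10315809e-01, -9.11943486e-01, -1.26363097e-04],
       [-9.54550911e-06,  1.34269749e-04, -9.99999991e-01]]), 'force': array([ 0.11573846, -0.30102049,  0.34166748]), 'ft_torque': array([ 0.00525209, -0.00537123,  0.01206289]), 'grip_force': 0.0, 'opening': 0.9992411644860266}
```

View pics/scene.png

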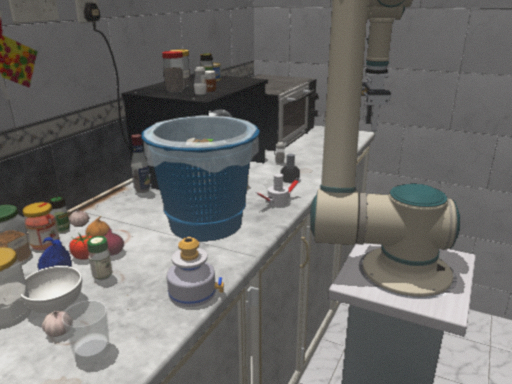

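View pics/top.png

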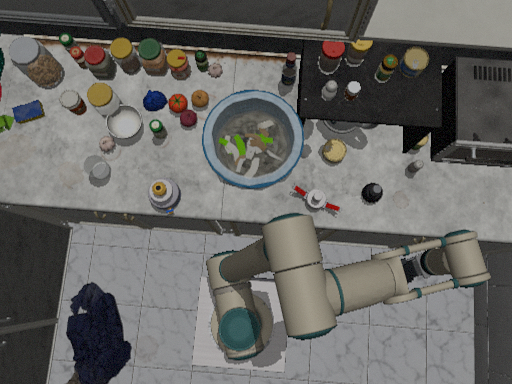

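The scene picture shows the coupling with its red arms near (278,192), the black cap at (290,170), and the tank with its brass top at (190,245). In the top view the coupling is at (316,199) with its arms running (296,188) to (338,209). The tank is at (163,190), and the bin is between them at (253,138).

```bash
python3 - <<'E'
from h import *
c=cam("top"); s=cam("scene")
im=c[0]["image"]
a=cv2.resize(im[170:225,270:360],None,fx=6,fy=6,interpolation=cv2.INTER_CUBIC)
b=cv2.resize(im[170:225,130:200],None,fx=6,fy=6,interpolation=cv2.INTER_CUBIC)
e=cv2.resize(s[0]["image"][165:215,240:310],None,fx=6,fy=6,interpolation=cv2.INTER_CUBIC)
f=cv2.resize(s[0]["image"][230:310,150:240],None,fx=4,fy=4,interpolation=cv2.INTER_CUBIC)
W=np.zeros((600,800,3),np.uint8)
def put(i,y,x):
    h,w=i.shape[:2]; h=min(h,600-y);w=min(w,800-x); W[y:y+h,x:x+w]=i[:h,:w]
b=cv2.resize(b,None,fx=.61,fy=.61); put(a,0,0);put(b,0,542);put(e,330,0);put(f,260,430)
cv2.imwrite("pics/crops.png",W)
# red pixels
def red(im):
    h=cv2.cvtColor(im,cv2.COLOR_BGR2HSV); return (((h[...,0]<8)|(h[...,0]>172))&(h[...,1]>150)&(h[...,2]>80))
m=red(im); m[:180]=0;m[215:]=0;m[:,:285]=0;m[:,350:]=0
n,l,st,ce=cv2.connectedComponentsWithStats(m.astype(np.uint8),connectivity=8)
for i in range(1,n):
    if st[i,4]>5: print(st[i],ce[i],onz(c,*ce[i],.042))
for u,v,z in [(316,199,.07),(163,193,.05)]: print(onz(c,u,v,z))
for t in ["coupling"]:
    r=robot.trace(t,"top")[0]; mm=r["pixels"]; print(r["score"]);cv2.imwrite("/tmp/m.png",mm*255)
E
```

```text
[295 186  11  10  52] [299.75 190.5 ] [ 0.47741692 -0.1703471   0.042     ]
[326 203  13   8  56] [331.91071429 206.39285714] [ 0.42904849 -0.28810967  0.042     ]
[ 0.44607421 -0.22714583  0.07      ]
[0.42801115 0.31466461 0.05      ]
0.65[ WARN:0@3.976] global loadsave.cpp:1063 imwrite_ Unsupported depth image for selected encoder is fallbacked to CV_8U.
```

View pics/crops.png

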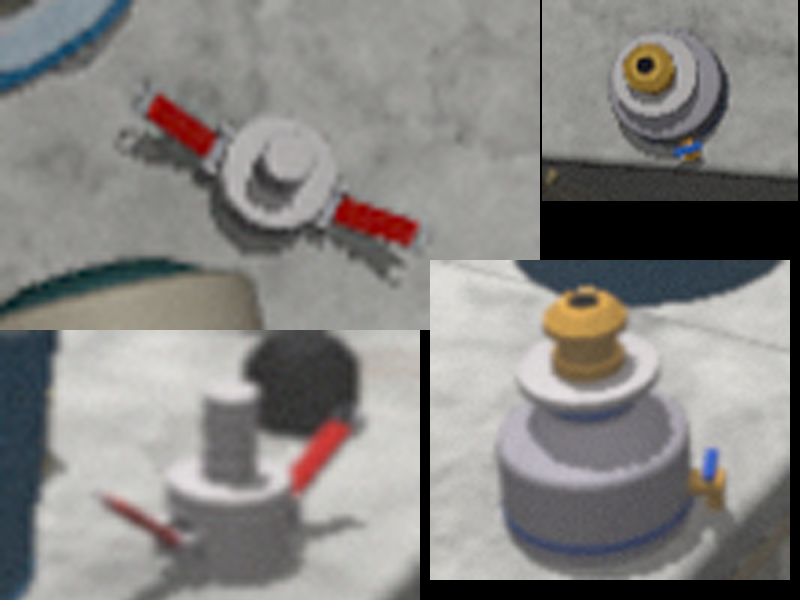

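The crops show the coupling upright, with its tail top at about (318,196) in the top image. The arms are still up, at about 22° from world y. I'll go above it now and refine with the wrist camera.

Emit:
apply_moves(moves=[1,0,0,-10.7,1,0,0,-10.7,1,0,0,-10.7,1,0,0,-10.7,1,0,0,-0.7], fingers=0, squeeze=30)

```text
time_s: 1.38
eef_pos: [0.3209, -0.4374, 0.2054]
orientation: [[0.38, 0.925, 0.0], [0.925, -0.38, -0.0], [-0.0, 0.0, -1.0]]
force: [-0.2, 0.5, 0.1]
opening: 0.998
grip_force: 0.0
```

Emit:
apply_moves(moves=[1,0.2,0,0,1,0.2,0,0,1,0.2,0,0,1,0.2,0,0,1,0.2,0,0])

```text
time_s: 2.0
eef_pos: [0.391, -0.3307, 0.2056]
orientation: [[0.382, 0.924, 0.0], [0.924, -0.382, -0.0], [-0.0, 0.0, -1.0]]
force: [-0.5, -0.6, -0.1]
opening: 0.996
grip_force: 0.0
```

Emit:
apply_moves(moves=[1,0.2,0,0,1,0.2,0,0,1,0.2,0,0,0.9,0.2,0,0,0,0,0,0])

```text
time_s: 2.62
eef_pos: [0.4465, -0.2481, 0.2056]
orientation: [[0.379, 0.925, 0.0], [0.925, -0.379, -0.0], [-0.0, 0.0, -1.0]]
force: [0.2, 0.4, 0.4]
opening: 1.003
grip_force: 0.0
```

```bash
python3 - <<'E'
from h import *
c=cam("wrist"); im=c[0]["image"]; cv2.imwrite("pics/w1.png",im)
o=robot.observe(); print(o["time_s"],o["eef_pos"],o["orientation"].round(4).tolist(),o["force"])
for t in ["coupling","cam_a"]:
    for r in robot.trace(t,"wrist")[:3]:
        v,u=np.nonzero(r["pixels"]); print(t,round(r["score"],2),np.round(r["rect"]),len(u),u.mean().round(1),v.mean().round(1))
print("pred tail",proj(c,[.453,-.229,.098]),proj(c,[.453,-.229,.048]))
E
```

```text
2.675 [ 0.44610152 -0.24894441  0.20554213] [[0.3792, 0.9253, -0.0004], [0.9253, -0.3792, -0.0007], [-0.0008, -0.0001, -1.0]] [-0.17641872 -0.26073808 -0.66195208]
coupling 0.84 [223.  58. 291. 250.] 5485 256.5 153.1
cam_a 0.88 [245.  57. 269. 125.] 1065 256.3 92.8
cam_a 0.58 [249. 189. 266. 254.] 873 256.8 217.0
pred tail [257.87895879 167.54557185] [257.98626554 158.84623303]
```

View pics/w1.png

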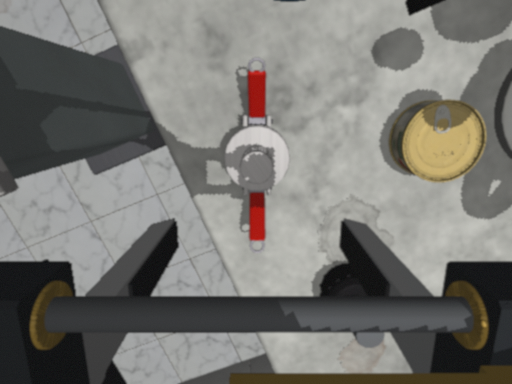

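The wrist view shows the coupling upright: tail top at (258,167), sleeve at (257,157), and arms aligned with the image vertical. This matches the prediction, so I'm descending and grasping.

Emit:
apply_moves(moves=[0.84,-0.05,0.9,0,0,0,1,0,0,0,1,0,0,0,1,0,0,0,1,0])

```text
time_s: 3.4
eef_pos: [0.4526, -0.2305, 0.0823]
orientation: [[0.381, 0.925, 0.0], [0.925, -0.381, -0.001], [-0.001, 0.0, -1.0]]
force: [0.5, -0.0, -0.3]
opening: 0.998
grip_force: 0.0
```

Emit:
apply_moves(moves=[0,0,0.6,0,0,0,0.4,0,0,0,0,0])

```text
time_s: 3.78
eef_pos: [0.4529, -0.2296, 0.0577]
orientation: [[0.38, 0.925, -0.001], [0.925, -0.38, 0.0], [0.0, -0.001, -1.0]]
force: [0.7, -0.4, -0.4]
opening: 0.998
grip_force: 0.0
```

Emit:
apply_moves(moves=[0,0,0,0,0,0,0,0,0,0,0,0,0,0,0,0,0,0,0,0], fingers=1, squeeze=35)

```text
time_s: 4.4
eef_pos: [0.4532, -0.2294, 0.0581]
orientation: [[0.379, 0.925, 0.0], [0.925, -0.379, -0.0], [-0.0, 0.0, -1.0]]
force: [-0.7, -0.2, 0.9]
opening: 0.503
grip_force: 0.0
```

Emit:
apply_moves(moves=[0,0,0,0,0,0,0,0,0,0,0,0,0,0,0,0])

```text
time_s: 4.9
eef_pos: [0.4525, -0.2291, 0.0579]
orientation: [[0.379, 0.925, -0.001], [0.925, -0.379, 0.0], [-0.0, -0.001, -1.0]]
force: [-1.7, 0.6, 1.4]
opening: 0.315
grip_force: 35.0
```

```bash
python3 - <<'E'
from h import *
# plan: tank from top + scene
from scipy.optimize import least_squares
c=cam("top"); s=cam("scene")
def yel(im,box):
    h=cv2.cvtColor(im,cv2.COLOR_BGR2HSV); m=(h[...,0]>12)&(h[...,0]<30)&(h[...,1]>110)
    k=np.zeros_like(m); k[box[1]:box[3],box[0]:box[2]]=1; m&=k
    n,l,st,ce=cv2.connectedComponentsWithStats(m.astype(np.uint8)); i=1+np.argmax(st[1:,4]); return st[i],ce[i]
print(yel(c[0]["image"],(140,170,190,205)),yel(s[0]["image"],(160,225,215,262)))
for n,cc in (("top",c),("scene",s)):
    for r in robot.trace("adaptor_seat",n)[:1]:
        v,u=np.nonzero(r["pixels"]); print(n,r["score"],r["rect"])
# flange bright ellipse from crops: top view centre
for P in ([.428,.315,.1],[.428,.315,.14],[.428,.315,.0]): print(P,proj(c,P),proj(s,P))
# render silhouette fit: brass axis points
def brass(cc,x,y):
    pts=[]
    for r,z in ((.0235,.102),(.0235,.130),(.014,.14)):
        for a in np.linspace(0,6.28,40): pts.append(proj(cc,[x+r*np.cos(a),y+r*np.sin(a),z]))
    p=np.array(pts); return np.r_[p.min(0),p.max(0)]
def tank(cc,x,y):
    pts=[]
    for r,z in ((.055,0),(.055,.056),(.04,.1)):
        for a in np.linspace(0,6.28,40): pts.append(proj(cc,[x+r*np.cos(a),y+r*np.sin(a),z]))
    p=np.array(pts); return np.r_[p.min(0),p.max(0)]
bt,_=yel(c[0]["image"],(140,170,190,205)); bs,_=yel(s[0]["image"],(160,225,215,262))
bt=np.r_[bt[:2],bt[:2]+bt[2:4]]-.5; bs=np.r_[bs[:2],bs[:2]+bs[2:4]]-.5
f=lambda p:np.r_[brass(c,*p)-bt,(brass(s,*p)-bs)[:3]]
r=least_squares(f,[.428,.315],loss="soft_l1"); print(r.x,r.fun.round(1)); 
o=robot.observe(); print(o["opening"],o["grip_force"],o["time_s"])
E
```

```text
(array([152, 182,  14,  14, 129], dtype=int32), array([159.01550388, 188.62790698])) (array([179, 237,  20,  22, 251], dtype=int32), array([188.39442231, 247.10358566]))
scene 0.85 [166.6, 237.8, 223.3, 308.4]
[0.428, 0.315, 0.1] [160.06823212 190.33587647] [189.9853801  254.95365429]
[0.428, 0.315, 0.14] [157.67439065 188.09201679] [188.81788866 239.35505899]
[0.428, 0.315, 0.0] [165.58496253 195.50696615] [192.74604126 291.83823868]
[0.43020918 0.31675063] [-0.6 -0.3  0.8  0.8 -1.4 -0.1  0.7]
0.3153115808044785 34.996551275253296 5.1
```

Emit:
apply_moves(moves=[0,0,-0.5,0,0,0,-1,0,0,0,-1,0,0,0,-1,0,0,0,-1,0])

```text
time_s: 5.72
eef_pos: [0.4536, -0.2295, 0.1715]
orientation: [[0.379, 0.925, 0.001], [0.925, -0.379, -0.0], [0.0, 0.001, -1.0]]
force: [-0.3, -0.2, -4.5]
opening: 0.308
grip_force: 35.0
```

Emit:
apply_moves(moves=[0,-0.5,-1,0,0.2,-0.9,-1,0,0.2,-0.9,-1,0,0.2,-0.9,-0.3,0,0.2,-0.9,0,0])

```text
time_s: 6.35
eef_pos: [0.3657, -0.1718, 0.2537]
orientation: [[0.379, 0.925, 0.002], [0.925, -0.379, -0.001], [-0.0, 0.003, -1.0]]
force: [0.1, -0.8, -4.7]
opening: 0.314
grip_force: 35.0
```

Emit:
apply_moves(moves=[0.2,-0.9,0,0,0.2,-0.9,0,0,0.4,-0.9,0,0,0.6,-0.7,0,0,0.9,-0.4,0,0])

```text
time_s: 6.98
eef_pos: [0.2986, -0.0816, 0.2527]
orientation: [[0.38, 0.925, 0.0], [0.925, -0.38, 0.0], [0.0, 0.0, -1.0]]
force: [0.7, 0.3, -4.7]
opening: 0.309
grip_force: 35.0
```

Emit:
apply_moves(moves=[0.9,-0.4,0,0,0.9,-0.4,0,0,0.9,-0.4,0,0,0.9,-0.4,0,0,0.9,-0.4,0,0])

```text
time_s: 7.6
eef_pos: [0.2955, 0.0417, 0.2527]
orientation: [[0.379, 0.925, 0.0], [0.925, -0.379, 0.0], [0.0, 0.0, -1.0]]
force: [-0.5, -0.7, -5.1]
opening: 0.317
grip_force: 35.0
```

```bash
cat > go.py <<'E'
from h import *
import sys
g=np.array([float(a) for a in sys.argv[1:4]]); o=robot.observe(); R=np.array(o["orientation"])
print(o["time_s"],o["eef_pos"].round(4),"units",(R.T@(g-o["eef_pos"])/.025).round(2),"q",o["joint_positions"].round(0),o["force"].round(1),o["grip_force"])
E
python3 go.py .430 .317 .250; python3 - <<'E'
from h import *
c=cam("wrist"); cv2.imwrite("pics/w2.png",c[0]["image"])
E
```

```text
7.6 [0.2955 0.0417 0.2527] units [12.23  0.81  0.11] q [ -5. -11. 108.   0.  83.  17.] [-0.5 -0.7 -5.1] 34.990673661231995
```

View pics/w2.png

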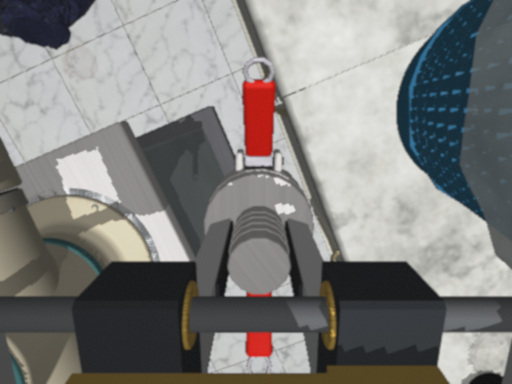

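The wrist view shows the coupling held straight, sleeve centred near (259,210), both arms up, bin well off to the right. I'll move most of the way and measure the tank from close by.

Emit:
apply_moves(moves=[0.9,0.1,0,0,0.9,0.1,0,0,0.9,0.1,0,0,0.9,0.1,0,0,0.4,0,0,0])

```text
time_s: 8.28
eef_pos: [0.3433, 0.13, 0.2527]
orientation: [[0.378, 0.926, -0.0], [0.926, -0.378, -0.0], [-0.0, -0.0, -1.0]]
force: [-0.2, -0.6, -4.6]
opening: 0.317
grip_force: 35.0
```

```bash
python3 go.py .430 .317 .250; python3 - <<'E'
from h import *
c=cam("wrist"); im=c[0]["image"].copy()
for r,z in ((.0235,.130),(.014,.14),(.04,.1),(.055,.056)):
    p=np.array([proj(c,[.430+r*np.cos(a),.317+r*np.sin(a),z]) for a in np.linspace(0,6.28,60)])
    print(z,p.mean(0).round(1)); cv2.polylines(im,[p.round().astype(np.int32)],True,(0,255,0),1)
cv2.imwrite("pics/w3.png",np.hstack([c[0]["image"][:260,120:512],im[:260,120:512]]))
E
```

```text
8.275 [0.3433 0.13   0.2527] units [8.24 0.39 0.1 ] q [ 10.  -4. 103.   0.  82.  32.] [-0.2 -0.6 -4.6] 34.991968274116516
0.13 [272.1 -69.6]
0.14 [272.4 -76.1]
0.1 [271.1 -52.5]
0.056 [269.7 -32.5]
```

View pics/w3.png

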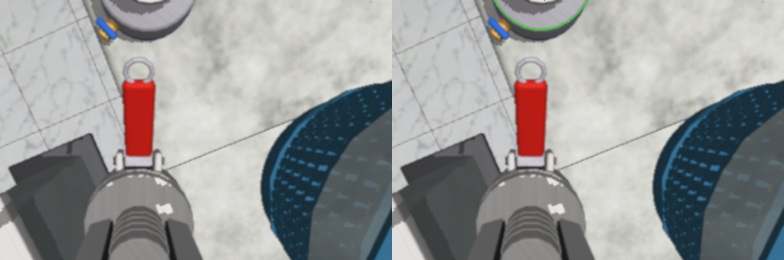

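The tank appears at the top edge (col ~268), and the predicted outline matches it. I'm moving closer for a full view.

Emit:
apply_moves(moves=[0.9,0,0,0,0.9,0,0,0,0.9,0,0,0,0.7,0,0,0,0,0,0,0])

```text
time_s: 8.95
eef_pos: [0.3757, 0.2079, 0.2527]
orientation: [[0.378, 0.926, -0.0], [0.926, -0.378, -0.001], [-0.001, -0.0, -1.0]]
force: [-0.1, -1.0, -5.3]
opening: 0.311
grip_force: 35.0
```

```bash
python3 go.py .430 .317 .250; python3 - <<'E'
from h import *
c=cam("wrist"); im=c[0]["image"].copy()
for r,z in ((.0235,.130),(.014,.14),(.04,.1),(.055,.056)):
    p=np.array([proj(c,[.430+r*np.cos(a),.317+r*np.sin(a),z]) for a in np.linspace(0,6.28,60)])
    print(z,p.mean(0).round(1)); cv2.polylines(im,[p.round().astype(np.int32)],True,(0,255,0),1)
W=np.hstack([c[0]["image"][:150,195:335],im[:150,195:335]])
cv2.imwrite("pics/w4.png",cv2.resize(W,None,fx=2.8,fy=2.8,interpolation=cv2.INTER_CUBIC))
E
```

```text
8.95 [0.3757 0.2079 0.2527] units [4.86 0.36 0.11] q [20.  2. 97. -0. 81. 42.] [-0.1 -1.  -5.3] 34.9921452999115
0.13 [270.4  46. ]
0.14 [270.7  44.1]
0.1 [269.6  51.1]
0.056 [268.5  57.3]
```

View pics/w4.png

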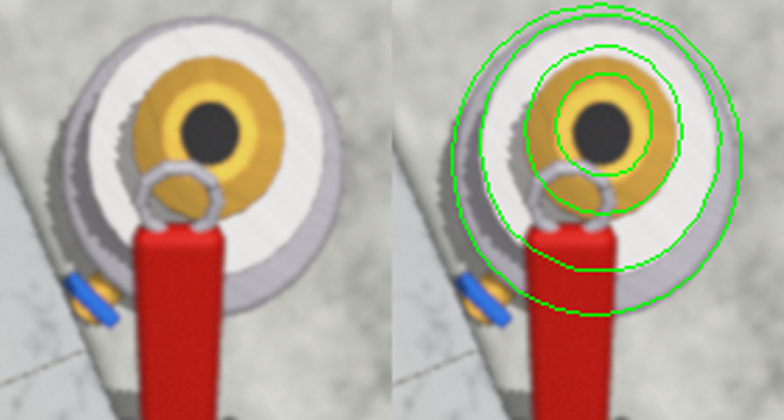

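The wrist crop shows the brass top ring centred about 3 px lower and 0.8 px left of the prediction. That moves the seat estimate to about (0.4284, 0.315). I'll check the held coupling against the same camera numerically.

```bash
python3 - <<'E'
from h import *
c=cam("wrist"); o=robot.observe(); e=o["eef_pos"]; R=np.array(o["orientation"])
def circ(r,dz): 
    p=np.array([proj(c,e+R@np.array([r*np.cos(a),r*np.sin(a),-dz])) for a in np.linspace(0,6.28,200)])
    return np.r_[p.min(0),p.max(0)].round(1)
print("sleeve top",circ(.034,-.010),"tail top",circ(.0155,.040))
im=c[0]["image"]; g=cv2.cvtColor(im,cv2.COLOR_BGR2GRAY)
print("row200",g[200,190:330:2].tolist()); print("col232 rows",g[150:240:2,232].tolist()); print("col259",g[215:310:3,259].tolist())
h=cv2.cvtColor(im,cv2.COLOR_BGR2HSV); m=((h[...,0]<8)|(h[...,0]>172))&(h[...,1]>150)&(h[...,2]>60)
n,l,st,ce=cv2.connectedComponentsWithStats(m.astype(np.uint8))
for i in range(1,n):
    if st[i,4]>200: print(st[i],ce[i])
# arms predicted: bar ends at hinge +62 at angle 45 up
for s in(1,-1):
    for ang in (0,.1,.2):
        t=np.pi/4-ang; print(s,ang,[proj(c,e+R@np.array([s*(.037+L*np.cos(t)),0,.040-L*np.sin(t)])).round(1).tolist() for L in (.062,.05)])
E
```

```text
sleeve top [203.6 174.5 315.3 279.6] tail top [226.2 236.9 293.2 298. ]
row200 [78, 77, 78, 77, 77, 77, 78, 79, 78, 82, 98, 121, 140, 142, 140, 138, 136, 138, 140, 140, 138, 138, 141, 139, 139, 136, 137, 137, 138, 138, 141, 141, 140, 141, 141, 141, 139, 139, 143, 143, 142, 140, 140, 141, 139, 137, 136, 136, 139, 141, 141, 138, 138, 137, 140, 139, 139, 135, 118, 185, 214, 213, 212, 212, 212, 212, 212, 213, 213, 213]
col232 rows [200, 199, 199, 195, 181, 183, 183, 185, 200, 195, 144, 88, 87, 104, 92, 100, 132, 140, 139, 139, 139, 139, 139, 139, 139, 138, 139, 138, 139, 139, 138, 138, 138, 138, 137, 113, 65, 53, 45, 47, 52, 73, 82, 93, 98]
col259 [89, 101, 95, 100, 89, 102, 87, 91, 135, 138, 136, 136, 137, 139, 138, 134, 134, 138, 136, 136, 135, 136, 136, 136, 137, 134, 127, 67, 48, 53, 56, 63]
[ 243   80   32   76 2106] [258.38461538 116.91310541]
[246 332  26  24 580] [258.66724138 343.48448276]
1 0 [[259.7, 89.5], [259.6, 106.7]]
1 0.1 [[259.6, 81.6], [259.6, 100.4]]
1 0.2 [[259.6, 75.0], [259.6, 95.1]]
-1 0 [[259.4, 358.0], [259.4, 337.3]]
-1 0.1 [[259.4, 358.2], [259.3, 337.8]]
-1 0.2 [[259.3, 357.3], [259.3, 337.6]]
```

The coupling sits on the tool axis within 1 px, so I'll move to (0.429, 0.3146).

Emit:
apply_moves(moves=[0.9,0.1,0,0,1,0.1,0,0,1,0.1,0,0,1,0.06,0,0,0.86,0,0,0])

```text
time_s: 9.68
eef_pos: [0.4297, 0.3156, 0.2528]
orientation: [[0.379, 0.925, 0.0], [0.925, -0.379, 0.0], [0.0, 0.0, -1.0]]
force: [-0.6, -0.2, -4.1]
opening: 0.314
grip_force: 35.0
```

Emit:
apply_moves(moves=[0,0,0.4,0,0,0,0.4,0,0,0,0.4,0,0,0,0.4,0,0,0,0.3,0])

```text
time_s: 10.3
eef_pos: [0.4287, 0.3139, 0.2047]
orientation: [[0.379, 0.925, -0.0], [0.925, -0.379, -0.0], [-0.001, -0.0, -1.0]]
force: [0.1, -0.7, -5.2]
opening: 0.313
grip_force: 35.0
```

```bash
python3 go.py .429 .3146 .158
```

```text
10.3 [0.4287 0.3139 0.2047] units [0.03 0.   1.87] q [29. 12. 91. -0. 76. 51.] [ 0.1 -0.7 -5.2] 34.992082715034485
```

Emit:
apply_moves(moves=[0,0,0.2,0,0,0,0.2,0,0,0,0.15,0,0,0,0.15,0])

```text
time_s: 10.8
eef_pos: [0.4291, 0.3144, 0.1878]
orientation: [[0.379, 0.925, 0.0], [0.925, -0.379, 0.0], [0.0, 0.0, -1.0]]
force: [0.6, 1.0, -5.1]
opening: 0.311
grip_force: 35.0
```

Emit:
apply_moves(moves=[0,0,0.15,0,0,0,0.15,0,0,0,0.15,0,0,0,0.15,0])

```text
time_s: 11.3
eef_pos: [0.429, 0.3144, 0.1727]
orientation: [[0.379, 0.925, 0.0], [0.925, -0.379, -0.0], [-0.0, 0.0, -1.0]]
force: [0.1, -0.9, -4.9]
opening: 0.312
grip_force: 35.0
```

No contact so far and 15 mm left, so I'm going on down gently.

Emit:
apply_moves(moves=[0,0,0.15,0,0,0,0.15,0,0,0,0.1,0,0,0,0.08,0,0,0,0.05,0])

```text
time_s: 11.92
eef_pos: [0.429, 0.3144, 0.1596]
orientation: [[0.379, 0.925, 0.0], [0.925, -0.379, -0.0], [-0.0, 0.0, -1.0]]
force: [0.5, 0.3, -4.7]
opening: 0.315
grip_force: 35.0
```

Emit:
apply_moves(moves=[0,0,0.04,0,0,0,0.04,0,0,0,0.04,0,0,0,0,0])

```text
time_s: 12.42
eef_pos: [0.429, 0.3145, 0.1578]
orientation: [[0.379, 0.925, 0.001], [0.925, -0.379, 0.0], [0.001, 0.001, -1.0]]
force: [-2.5, -0.5, 6.1]
opening: 0.313
grip_force: 35.0
```

Emit:
apply_moves(moves=[0,0,0.04,0,0,0,0.04,0,0,0,0,0])

```text
time_s: 12.8
eef_pos: [0.429, 0.3145, 0.1577]
orientation: [[0.379, 0.925, 0.002], [0.925, -0.379, 0.001], [0.002, 0.001, -1.0]]
force: [-5.4, -3.0, 15.2]
opening: 0.316
grip_force: 35.0
```

Contact came at the expected height and the force rose at constant z, so the coupling is home. Now to release and rise.

Emit:
apply_moves(moves=[0,0,-0.1,0,0,0,0,0,0,0,0,0,0,0,0,0], fingers=0.4)

```text
time_s: 13.3
eef_pos: [0.429, 0.3143, 0.1568]
orientation: [[0.379, 0.925, -0.0], [0.925, -0.379, -0.0], [-0.0, -0.0, -1.0]]
force: [-0.0, -0.2, -0.7]
opening: 0.599
grip_force: 0.0
```

Emit:
apply_moves(moves=[0,0,-0.2,0,0,0,-0.5,0,0,0,-0.8,0,0,0,-0.8,0,0,0,-0.4,0])

```text
time_s: 13.92
eef_pos: [0.4296, 0.3147, 0.2266]
orientation: [[0.379, 0.925, 0.003], [0.925, -0.379, 0.001], [0.002, 0.002, -1.0]]
force: [0.4, -0.6, -1.4]
opening: 0.597
grip_force: 0.0
```

Emit:
apply_moves(moves=[0.2,0,0,0,0.6,0,0,0,0.8,0,0,0,0.8,0,0,0,0.3,0,0,0], fingers=1)

```text
time_s: 14.55
eef_pos: [0.455, 0.3786, 0.2236]
orientation: [[0.378, 0.926, -0.001], [0.926, -0.378, -0.0], [-0.001, -0.001, -1.0]]
force: [-0.3, -0.3, -0.1]
opening: 0.104
grip_force: 0.0
```

```bash
python3 go.py .4548 .3774 .107; python3 - <<'E'
from h import *
s=cam("scene"); t=cam("top"); w=cam("wrist")
a=cv2.resize(s[0]["image"][180:320,140:250],None,fx=3.5,fy=3.5,interpolation=cv2.INTER_CUBIC)
b=cv2.resize(w[0]["image"],None,fx=.78,fy=.78)
W=np.zeros((490,800,3),np.uint8); W[:,:385]=a[:490]; W[:b.shape[0],390:390+b.shape[1]]=b
cv2.imwrite("pics/seat.png",W)
E
```

```text
14.55 [0.455  0.3786 0.2236] units [-0.04  0.01  4.66] q [33. 17. 82.  0. 81. 55.] [-0.3 -0.3 -0.1] 0.0
```

View pics/seat.png

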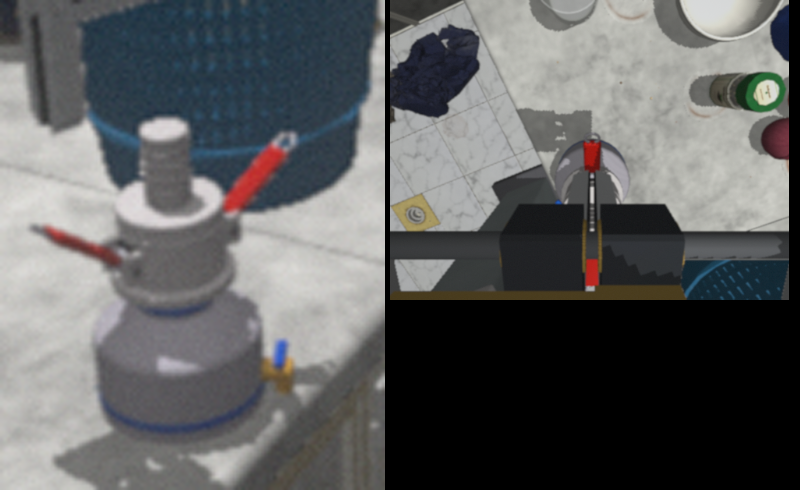

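The picture shows the coupling seated flush and level on the flange with both arms up, and the shut fingers over cam_a. Pressing cam_a down.

Emit:
apply_moves(moves=[0,0,0.6,0,0,0,0.8,0,0,0,0.7,0,0,0,0.4,0,0,0,0.4,0])

```text
time_s: 15.32
eef_pos: [0.4545, 0.3765, 0.1517]
orientation: [[0.379, 0.925, 0.0], [0.925, -0.379, -0.0], [-0.0, 0.0, -1.0]]
force: [-0.7, 0.6, 1.1]
opening: 0.003
grip_force: 0.5
```

Emit:
apply_moves(moves=[0,0,0.4,0,0,0,0.3,0,0,0,0.3,0,0,0,0.2,0,0,0,0.2,0])

```text
time_s: 15.95
eef_pos: [0.4548, 0.3772, 0.1172]
orientation: [[0.379, 0.925, 0.001], [0.925, -0.379, 0.001], [0.001, 0.0, -1.0]]
force: [0.2, 1.1, 3.4]
opening: 0.002
grip_force: 1.3
```

```bash
python3 go.py .4548 .3774 .106
```

```text
15.95 [0.4548 0.3772 0.1172] units [ 0.01 -0.    0.45] q [33. 21. 92.  0. 67. 55.] [0.2 1.1 3.4] 1.2950435873062816
```

Emit:
apply_moves(moves=[0,0,0.2,0,0,0,0.14,0,0,0,0.1,0,0,0,0.05,0,0,0,0,0])

```text
time_s: 16.58
eef_pos: [0.4544, 0.3767, 0.1047]
orientation: [[0.379, 0.925, -0.0], [0.925, -0.379, -0.0], [-0.0, -0.0, -1.0]]
force: [0.1, -0.9, 1.9]
opening: 0.004
grip_force: 0.4
```

Emit:
apply_moves(moves=[0,0,0.04,0,0,0,0.04,0,0,0,0,0])

```text
time_s: 16.95
eef_pos: [0.4547, 0.3771, 0.1033]
orientation: [[0.379, 0.925, 0.001], [0.925, -0.379, 0.001], [0.001, 0.0, -1.0]]
force: [0.1, -0.1, 4.5]
opening: 0.008
grip_force: 1.6
```

Emit:
apply_moves(moves=[0,0,0.04,0,0,0,0.04,0,0,0,0,0])

```text
time_s: 17.32
eef_pos: [0.4549, 0.3772, 0.1014]
orientation: [[0.379, 0.925, 0.001], [0.925, -0.379, 0.001], [0.001, 0.001, -1.0]]
force: [0.1, -0.3, 4.9]
opening: 0.007
grip_force: 2.1
```

Emit:
apply_moves(moves=[0,0,0.06,0,0,0,0.06,0,0,0,0,0])

```text
time_s: 17.7
eef_pos: [0.4555, 0.3778, 0.0988]
orientation: [[0.379, 0.925, 0.002], [0.925, -0.379, 0.002], [0.003, 0.001, -1.0]]
force: [-0.1, 1.0, 7.1]
opening: 0.008
grip_force: 2.5
```

```bash
python3 go.py .4548 .3774 .100; python3 - <<'E'
from h import *
s=cam("scene"); w=cam("wrist")
a=cv2.resize(s[0]["image"][180:320,140:250],None,fx=4,fy=4,interpolation=cv2.INTER_CUBIC)
b=cv2.resize(w[0]["image"][:,170:345],None,fx=1.4,fy=1.4)
W=np.zeros((560,700,3),np.uint8); W[:,:440]=a; W[:b.shape[0],445:445+b.shape[1]]=b
cv2.imwrite("pics/camA.png",W)
E
```

```text
17.7 [0.4555 0.3778 0.0988] units [-0.02 -0.02 -0.05] q [33. 22. 94.  0. 65. 55.] [-0.1  1.   7.1] 2.4757208582013845
```

View pics/camA.png

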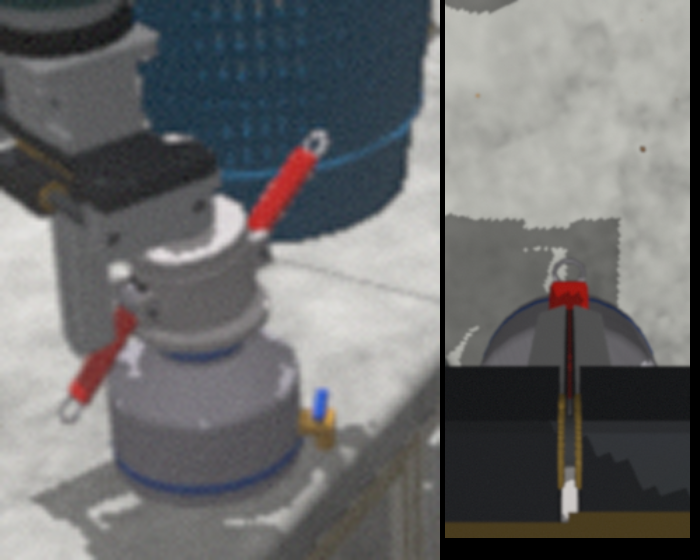

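The picture shows cam_a swung well down, its tip ring at crop (68,410), and the coupling level. I'll check the angle numerically.

```bash
cat > ang.py <<'E'
from h import *
import sys
sg=int(sys.argv[1]); s=cam("scene"); im=s[0]["image"]
h=cv2.cvtColor(im,cv2.COLOR_BGR2HSV); m=((h[...,0]<8)|(h[...,0]>172))&(h[...,1]>110)&(h[...,2]>50)
k=np.zeros_like(m); k[200:300,150:235]=1; m&=k
n,l,st,ce=cv2.connectedComponentsWithStats(m.astype(np.uint8))
for i in range(1,n):
    if st[i,4]>15:
        v,u=np.nonzero(l==i); d=cv2.fitLine(np.c_[u,v].astype(np.float32),cv2.DIST_L2,0,.01,.01).ravel(); print(st[i],ce[i].round(1),"dir",np.degrees(np.arctan2(d[1],d[0])).round(1))
C=np.array([.429,.3145,.100]); yd=np.array([.379,.925,0])
for q in (-.0,.1,.2,1.1,1.2,1.3,1.4,1.48):
    t=np.pi/4-q; P=lambda L:proj(s,C+sg*yd*(.037+L*np.cos(t))+np.array([0,0,.018+L*np.sin(t)]))
    a,b=P(.018),P(.062); print(q,a.round(1),b.round(1),"mid",P(.038).round(1),np.degrees(np.arctan2(*(b-a)[::-1])).round(1))
E
python3 ang.py 1
```

```text
[202 217  17  20 143] [210.1 227. ] dir -54.6
[158 257  16  24 102] [165.4 269.1] dir -57.4
-0.0 [169.5 250.5] [155.3 242.8] mid [163.1 247.1] -151.2
0.1 [169.  251.3] [153.8 245.4] mid [162.2 248.6] -158.9
0.2 [168.7 252. ] [152.4 248. ] mid [161.4 250.2] -166.2
1.1 [168.4 258.6] [151.9 271.1] mid [161.  264.2] 142.9
1.2 [168.7 259.1] [153.1 273. ] mid [161.7 265.4] 138.5
1.3 [169.1 259.6] [154.5 274.7] mid [162.5 266.4] 134.2
1.4 [169.6 260.1] [156.1 276.1] mid [163.5 267.3] 130.0
1.48 [169.9 260.4] [157.5 277.2] mid [164.3 268. ] 126.6
```

cam_a's measured direction (122.6°) matches the stop value (126.6° at 1.48). Going up and over to cam_b.

Emit:
apply_moves(moves=[0,0,-1,0,0,0,-1,0,0,0,-1,0,0,0,-1,0,0,0,-1,0])

```text
time_s: 18.48
eef_pos: [0.454, 0.3764, 0.2228]
orientation: [[0.379, 0.925, -0.001], [0.925, -0.379, -0.001], [-0.002, -0.001, -1.0]]
force: [-1.1, 0.1, -0.1]
opening: 0.003
grip_force: 0.0
```

Emit:
apply_moves(moves=[-0.4,0,-0.1,0,-1,0,0,0,-1,0,0,0,-1,0,0,0,-1,0,0,0])

```text
time_s: 19.1
eef_pos: [0.4111, 0.2732, 0.2236]
orientation: [[0.379, 0.925, -0.003], [0.925, -0.379, -0.002], [-0.003, -0.002, -1.0]]
force: [-0.1, 0.3, -0.0]
opening: 0.004
grip_force: 0.0
```

Emit:
apply_moves(moves=[-0.8,0,0,0,-0.2,0,0,0,0,0,0,0])

```text
time_s: 19.48
eef_pos: [0.4034, 0.2519, 0.2253]
orientation: [[0.38, 0.925, 0.0], [0.925, -0.38, 0.0], [0.0, -0.0, -1.0]]
force: [-0.1, 0.5, 0.7]
opening: 0.009
grip_force: 0.0
```

```bash
python3 go.py .4032 .2516 .106
```

```text
19.475 [0.4034 0.2519 0.2253] units [-0.02 -0.    4.77] q [24.  6. 96.  0. 78. 46.] [-0.1  0.5  0.7] 0.0
```

Emit:
apply_moves(moves=[0,0,0.6,0,0,0,0.8,0,0,0,0.8,0,0,0,0.4,0,0,0,0.4,0])

```text
time_s: 20.1
eef_pos: [0.4035, 0.2522, 0.1496]
orientation: [[0.379, 0.926, -0.0], [0.926, -0.379, -0.0], [-0.0, -0.0, -1.0]]
force: [0.4, -0.1, 0.5]
opening: 0.005
grip_force: 0.0
```

Emit:
apply_moves(moves=[0,0,0.4,0,0,0,0.4,0,0,0,0.3,0,0,0,0.2,0,0,0,0.2,0])

```text
time_s: 20.72
eef_pos: [0.4035, 0.2519, 0.1128]
orientation: [[0.379, 0.925, 0.0], [0.925, -0.379, 0.0], [0.0, 0.0, -1.0]]
force: [0.1, -0.1, 3.2]
opening: 0.003
grip_force: 1.3
```

Emit:
apply_moves(moves=[0,0,0.2,0,0,0,0.1,0,0,0,0.1,0,0,0,0.08,0,0,0,0,0])

```text
time_s: 21.35
eef_pos: [0.4039, 0.2522, 0.1028]
orientation: [[0.379, 0.925, 0.002], [0.925, -0.379, 0.001], [0.001, 0.001, -1.0]]
force: [-3.3, -1.1, 14.9]
opening: 0.008
grip_force: 6.1
```

Emit:
apply_moves(moves=[0,0,-1,0,0,0,-1,0,0,0,-1,0,0,0,-1,0,0,0,-1,0])

```text
time_s: 21.98
eef_pos: [0.403, 0.2518, 0.2263]
orientation: [[0.379, 0.925, -0.001], [0.925, -0.379, -0.0], [-0.001, -0.001, -1.0]]
force: [0.8, 0.7, 0.2]
opening: 0.005
grip_force: 0.0
```

```bash
python3 go.py .4548 .3774 .106; python3 ang.py 1; python3 - <<'E'
from h import *
s=cam("scene"); t=cam("top"); w=cam("wrist")
a=cv2.resize(s[0]["image"][215:305,145:235],None,fx=6,fy=6,interpolation=cv2.INTER_CUBIC)
b=cv2.resize(t[0]["image"][165:215,135:190],None,fx=4.5,fy=4.5,interpolation=cv2.INTER_CUBIC)
W=np.zeros((540,800,3),np.uint8); W[:,:540]=a; W[:b.shape[0],545:545+b.shape[1]]=b[:,:255]
e=cv2.resize(w[0]["image"][:,:],None,fx=.49,fy=.49); W[300:300+e.shape[0],545:545+e.shape[1]]=e
cv2.imwrite("pics/both.png",W)
E
```

```text
21.975 [0.403  0.2518 0.2263] units [5.43 0.01 4.81] q [24.  6. 95.  0. 78. 46.] [0.8 0.7 0.2] 0.0
[157 256  18  23 140] [165.2 266.8] dir -53.9
-0.0 [169.5 250.5] [155.3 242.8] mid [163.1 247.1] -151.2
0.1 [169.  251.3] [153.8 245.4] mid [162.2 248.6] -158.9
0.2 [168.7 252. ] [152.4 248. ] mid [161.4 250.2] -166.2
1.1 [168.4 258.6] [151.9 271.1] mid [161.  264.2] 142.9
1.2 [168.7 259.1] [153.1 273. ] mid [161.7 265.4] 138.5
1.3 [169.1 259.6] [154.5 274.7] mid [162.5 266.4] 134.2
1.4 [169.6 260.1] [156.1 276.1] mid [163.5 267.3] 130.0
1.48 [169.9 260.4] [157.5 277.2] mid [164.3 268. ] 126.6
```

View pics/both.png

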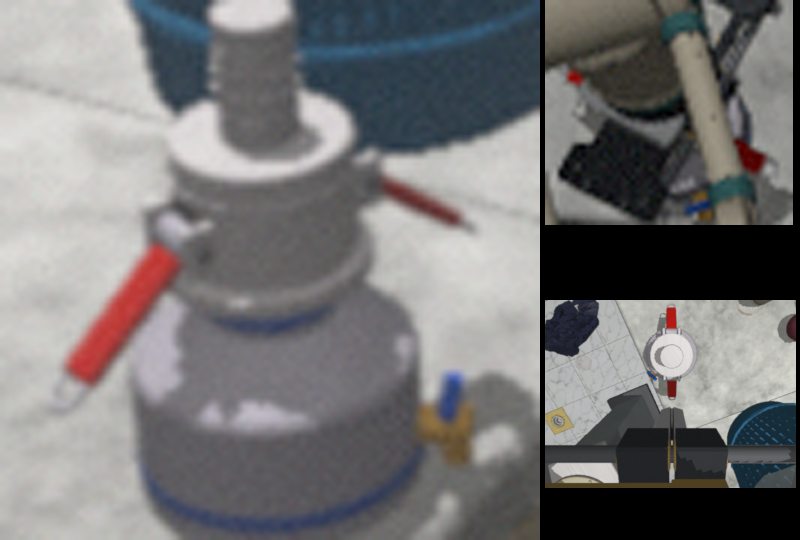

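Both arms are down and the coupling is level: cam_a's tip is at crop (60,405), cam_b's at (475,228). I'll check cam_b's angle with the same fit.

```bash
sed -i 's/\[...,1\]>110/[...,1]>75/; s/\[...,2\]>50/[...,2]>30/' ang.py; python3 ang.py -1; python3 - <<'E'
from h import *
w=cam("wrist"); im=w[0]["image"]
h=cv2.cvtColor(im,cv2.COLOR_BGR2HSV); m=((h[...,0]<8)|(h[...,0]>172))&(h[...,1]>120)&(h[...,2]>40); m[:,:220]=0;m[:,300:]=0
n,l,st,ce=cv2.connectedComponentsWithStats(m.astype(np.uint8))
for i in range(1,n):
    if st[i,4]>60: print("wrist",st[i],ce[i].round(1))
C=np.array([.429,.3145,.100]); yd=np.array([.379,.925,0])
for sg in (1,-1):
  for q in (1.3,1.4,1.48):
    t=np.pi/4-q; print(sg,q,[proj(w,C+sg*yd*(.037+L*np.cos(t))+np.array([0,0,.018+L*np.sin(t)])).round(1).tolist() for L in (.01,.062)])
print(proj(w,C+[0,0,.098]))
E
```

```text
[209 245  12   7  26] [214.  247.9] dir 26.3
[156 256  19  23 159] [165.1 266.9] dir -53.5
-0.0 [207.1 235.5] [217.5 219.2] mid [211.9 228.1] -57.5
0.1 [207.6 235.9] [219.1 220.4] mid [212.8 228.8] -53.4
0.2 [208.  236.3] [220.4 221.9] mid [213.7 229.7] -49.2
1.1 [209.1 241.9] [223.7 241. ] mid [215.8 241.5] -3.4
1.2 [208.9 242.6] [223.  243.4] mid [215.4 243. ] 3.4
1.3 [208.6 243.3] [222.2 245.9] mid [214.9 244.5] 10.6
1.4 [208.3 244. ] [221.2 248.3] mid [214.3 246. ] 18.2
1.48 [208.  244.6] [220.2 250.1] mid [213.7 247.2] 24.4
wrist [249  13  21  43 831] [258.7  34.5]
wrist [251 164  18  33 554] [259.7 179.4]
1 1.3 [[260.1, 54.1], [260.1, 2.5]]
1 1.4 [[260.1, 54.9], [260.1, 8.5]]
1 1.48 [[260.1, 55.6], [260.1, 13.4]]
-1 1.3 [[260.0, 163.9], [259.9, 204.3]]
-1 1.4 [[260.0, 163.2], [259.9, 199.7]]
-1 1.48 [[260.0, 162.5], [259.9, 195.8]]
[260.48608346 113.20891141]
```

Both arms read 1.48 in two cameras and the tool is clear, so I'm handing in.

```bash
python3 -c "
from plant import robot
print(robot.job_done())"
```

```text
the job is handed in; nothing more can be done
None
```

The coupling is seated fully home and level on the tank adaptor. Both red arms measure at their stops in the camera images (cam_a closed first, then cam_b), the gripper is clear, and the job was handed in at about 22 s; the hand-in returned no verdict.

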